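# Close and latch the parts case

## Robot

A 6-joint arm with a two-finger parallel gripper is mounted at the origin on the work surface. World frame = base frame: x ahead of the robot, y to its left, z up, the work surface at z = 0. Lengths are in mm, angles in rad, forces in N, time in s.
With the tool pointing down it reaches from about 275 to 725 mm from the base axis. Payload 15.9 kg.
Tool frame: the origin (TCP) lies at the very end of the fingers, on their centre line; the grasp point (between the pads) lies 19 mm behind it; z points along the fingers, y is the line along which they close (so a half turn about z gives the same grasp; the last joint's range is limited). The gripper opens to 85 mm and grips with 20 to 120 N. Pads are 22 mm wide; open, the fingers measure 114 mm over their backs; the gripper's body (76 mm by 85 mm) begins 54 mm behind the grasp point. The pads swing forward as they close: fully open they stand 13 mm farther back than shut.
Start: joints at [-1.348, 0.213, -0.034, 1.323, 0, 1.571], TCP at [110.476, -487.627, 231.306] pointing down, gripper open.
Joint ranges: [-2.98, 2.98], [-0.74, 1.72], [-1.14, 1.35], [-2.1, 2.04], [-1.57, 1.44], [-3.14, 3.14]. Speed limits (rad/s): [1.89, 1.89, 2.39, 2.57, 3.14, 3.14].

## Interface

Orientations are given as [roll, pitch, yaw] about the fixed x, y, z axes, in that order (R = Rz(yaw) Ry(pitch) Rx(roll)).
In Python, from cell import bot, grab_frame, camera_model, job gives the robot as it stands.
- The arm moves only by the tool carry_out, never from a script. Its argument "commands" is a list of rows, each a list of 5 numbers: the finger opening in mm, from 0 to 85.4, then the shift along the tool's x, y, z in mm, then the turn about the tool's z in rad. In form: [[fingers, x, y, z, turn], ...]. A call has 1 to 20 rows; each row is the pose to reach, as a shift and turn from the pose commanded when the call began, along the tool's axes at that moment; what a row does not reach only later rows make up. A row lasts 1/12 s, in which the tool goes at most 41.7 mm and 7.16 degrees, less where a joint would pass 70% of its speed; a pose out of reach is approached as far as the arm can. A call with a gripper value outside its range is refused whole. The fingers move at their own pace and stop on an object; the grip force is fixed at half the most. Time passes only in rows, so rows that repeat a pose let the fingers close. It gives the time, the measured TCP pose, the force, the opening and the grip force at its end, in the units of the state.
- bot.sense(): the state, without advancing time (a new reading comes with each control period).
- grab_frame(name): name is "scene" or "top"; returns (picture, depth): 420x560x3 uint8, red, green, blue; 420x560 float32, mm along the optical axis (not along the pixel's ray), 0 where there is no reading.
- camera_model(name): a dict with "fx", "fy", "cx", "cy" (pixels), "pose" (4x4, takes a point from camera to world coordinates). Camera axes: x right, y down, z forward; pixel columns grow to the right and rows downward; lengths in mm; the calibration is good to about 2 mm. A picture is of the moment at which its call begins. camera_model takes no time and is no camera call.
- job.close_job(): hands the job in; it is judged then, once.
The state is a dict: "clock": time; "joint_positions": joint angles; "qd": joint speeds; "joint_efforts": joint torques, N m; "ee_pos": TCP position; "tcp_rot": TCP orientation; "contact_force": force on the tool from outside, world axes, zero at the start; "torque": the same for the moment, N m; "finger_gap": finger opening in mm; "finger_force": force on a finger pad.
Only numpy, scipy, OpenCV 4.12 (cv2) and the standard library are available. Lean on these libraries where they do the work, as an engineer would, in place of code of your own. Each camera call takes 0.05 s, during which the arm holds its last target. There are 200 camera calls.

## Task

Close up the orange parts case: first take off the spanner that lies across its mouth and lay it flat on the cardboard mat, then lower the lid gently until it is fully shut (do not slam it), and then swing the black latch flap down flat against the front of the case. Do not knock over or push about the spray can, the carburettor or the aluminium cup.

Things in the scene. Friction and masses are not known exactly. Their poses are not given: they have to be found in the camera images.
- case: Orange open-topped parts case fixed to the table, 130 mm deep (its x) by 180 mm wide (its y) by 70 mm high, walls 5 mm; origin at the centre of its underside, z up. Its front face (with a low ridge that the latch flap covers) is at x = -65 mm, the lid is hinged on the far rim at x = +65 mm. The parts inside it are fixed and stay under 55 mm high.
- lid (a joint): Angle of the lid, rad: 0 fully shut on the rim, 1.57 upright, at most 1.75 (leaning back, away from the front). It is a yellow flat plate with an orange panel, 130 mm from hinge to front edge, 180 mm wide and 8 mm thick, 250 g, on a stiff hinge: it stays at any angle and needs about 3 N at its front edge to close.
- lid_hinge (a point): Middle of the lid's hinge axis, at the lid's underside on the case's rear rim; its axes turn with the lid: y runs along the hinge, -x along the lid towards its front edge, z out of the lid's outer face (up when shut).
- lid_front (a point): Middle of the lid's front edge on its outer face (130 mm from the hinge).
- latch (a joint): Angle of the latch flap relative to the lid, rad: 0 closed (hanging flat against the case's front when the lid is shut), 1.57 sticking straight out of the lid's front edge in the lid's plane, 3.1 folded up square to the lid's outer face. A black plate 50 mm wide, 50 mm long, 6 mm thick with a red line near its free end; stiff hinge, stays where left, about 1 N moves it.
- latch_pivot (a point): Middle of the latch flap's hinge axis, on the lid's front edge, 1 mm before it and 4 mm above the lid's underside; the axis runs along the lid's y. With the lid shut it is about 74 mm above the table. The point's axes turn with the flap: -z runs along the flap to its free end, -x out of its outer face.
- latch_tip (a point): Middle of the latch flap's free end, on its outer face (the face that looks away from the case when closed), 50 mm from the pivot.
- spanner: Loose steel combination spanner, 220 mm long (its x), 250 g, flat, 10 mm thick; shank 14 mm wide, heads 32 mm wide at both ends. Origin at the middle of its length on its underside. It starts lying flat across the two side walls of the case, on the rim 70 mm above the table.
- mat: Cardboard mat fixed to the table, 180 mm (its x) by 260 mm (its y), 4 mm thick; origin at the centre of its underside. The cup stands on its far (+x) half.
- can: Loose standing spray can behind the case (on either side of its middle), blue band, diameter 52 mm, 190 mm high, 350 g; origin at the centre of its underside. To be left alone.
- carburettor: Loose aluminium carburettor standing behind the case (on the other side from the can), base 50 by 50 mm with a brass stub, 66 mm high; origin at the centre of its underside. To be left alone.
- cup: Loose aluminium cup standing on the mat, diameter 48 mm, 50 mm high; origin at the centre of its underside. To be left alone.
Mind the look-alikes: they are no part of the job. There is more than one size of the case; the job needs the smallest.

How it is judged:
By the outcome, as a careful person would: the job done as asked, in the order asked, and still so for the second after the job is handed in, with the robot touching nothing.
It also fails if it takes over 64 s, if anything falls off the work surface, if the arm or the gripper's body presses on something with over 40 N, if the wrist force passes 120 N, or if a joint passes its speed limit or range.

## Working session

There is one attempt and no reset: what is moved stays moved. The work goes in short steps, Python scripts to look and compute and a tool call to move; the robot and the scene stay as the last step left them, time stands still between calls to the robot, and variables do not carry over. Pictures are saved under pics/ and viewed, at most 10 in all, crops included, and the job is handed in when it is done.

Besides the shell and the picture viewer there is one more tool, called after ">>>" as name([rows], argument=value, ...), one row to a line, values as JSON. carry_out: Moves the arm, as the interface text tells. Its arguments: {"type":"object","properties":{"commands":{"type":"array"}},"required":["commands"]}

```bash
mkdir -p pics
cat > h.py <<'E'
import numpy as np,cv2
from cell import bot,grab_frame,camera_model,job
def grab(n,save=None):
    im,d=grab_frame(n)
    if save: cv2.imwrite('pics/'+save,im[:,:,::-1])
    return im,d
def cloud(n,d):
    m=camera_model(n);v,u=np.mgrid[:d.shape[0],:d.shape[1]]
    p=np.stack([(u-m['cx'])/m['fx']*d,(v-m['cy'])/m['fy']*d,d],-1)
    T=np.array(m['pose']);return p@T[:3,:3].T+T[:3,3]
E
python3 - <<'E'
from h import *
for n in('scene','top'):
    im,d=grab(n,n+'0.png');m=camera_model(n);print(n,m);np.savez(n+'0.npz',im=im,d=d,P=cloud(n,d))
s=bot.sense();print({k:np.round(v,3) for k,v in s.items()})
a=cv2.imread('pics/scene0.png');b=cv2.imread('pics/top0.png')
E
```

```text
scene {'fx': 400.04219774357614, 'fy': 400.04219774357614, 'cx': 281.454231671804, 'cy': 209.39390394323746, 'pose': array([[-3.74747696e-01,  7.34238891e-01, -5.66089583e-01,
         9.94582461e+02],
       [ 9.27051817e-01,  3.04524854e-01, -2.18722522e-01,
         2.10910793e+02],
       [ 1.17937653e-02, -6.06760138e-01, -7.94797485e-01,
         7.83993756e+02],
       [ 0.00000000e+00,  0.00000000e+00,  0.00000000e+00,
         1.00000000e+00]])}
top {'fx': 446.16325836966536, 'fy': 446.16325836966536, 'cx': 287.12873633721136, 'cy': 214.37441333841298, 'pose': array([[-2.22530335e-02, -9.96360388e-01,  8.22847496e-02,
         3.99812265e+02],
       [-9.99724470e-01,  2.15620232e-02, -9.27700798e-03,
         3.47942348e+01],
       [ 7.46901759e-03, -8.24685192e-02, -9.96565681e-01,
         1.14449571e+03],
       [ 0.00000000e+00,  0.00000000e+00,  0.00000000e+00,
         1.00000000e+00]])}
{'clock': np.float64(0.1), 'joint_positions': array([-1.348,  0.213, -0.035,  1.324,  0.   ,  1.571]), 'qd': array([ 0.   , -0.002,  0.002, -0.   ,  0.001, -0.001]), 'joint_efforts': array([ 1.0000e-03, -6.8725e+01,  4.8781e+01,  1.2000e-02,  0.0000e+00,
       -0.0000e+00]), 'ee_pos': array([ 110.411, -487.344,  230.878]), 'tcp_rot': array([-3.141, -0.   ,  0.223]), 'contact_force': array([ 0.383, -0.226,  0.454]), 'torque': array([0.058, 0.032, 0.006]), 'finger_force': np.float64(0.0), 'finger_gap': np.float64(85.579)}
```

View pics/scene0.png

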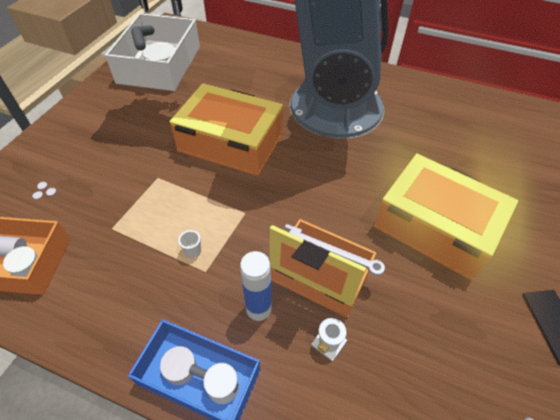

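View pics/top0.png

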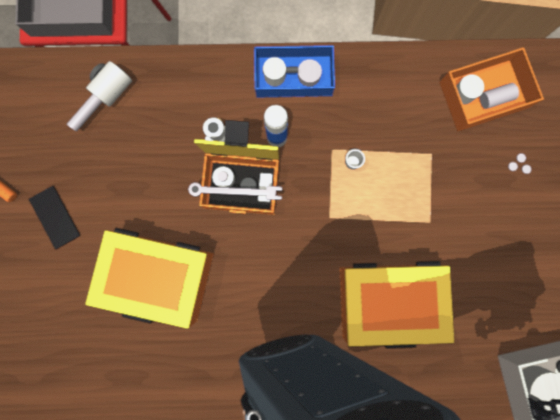

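The wanted case is the small open one with the spanner on it at top (240,183) / scene (320,265). The look-alikes are the large yellow-lidded cases at top (148,280) and (398,305), and the open orange box without a lid at top (490,88). The latch stands out backwards from the lid's upper edge at top (236,132). The mat is at (381,187), with the cup on it at (355,158).

Run:
```python
from h import *
D=np.load('top0.npz');im,P=D['im'],D['P'];S=np.load('scene0.npz')
c=cv2.resize(im[90:240,170:310,::-1],None,fx=4,fy=4,interpolation=cv2.INTER_CUBIC)
c2=cv2.resize(S['im'][200:350,220:400,::-1],None,fx=4,fy=4,interpolation=cv2.INTER_CUBIC)[:600]
cv2.imwrite('pics/c1.png',c)
def rect(n,m):
    r=cv2.minAreaRect(m[:,:2].astype(np.float32));print(n,len(m),'c',np.round(r[0],1),'size',np.round(r[1],1),'ang',round(r[2],1),'z',np.round(np.percentile(m[:,2],[5,50,95]),1))
hsv=cv2.cvtColor(im,cv2.COLOR_RGB2HSV)
def box(u0,u1,v0,v1):
    k=np.zeros(im.shape[:2],bool);k[v0:v1,u0:u1]=1;return k
z=P[...,2];sat=hsv[...,1]
rect('spanner',P[box(185,290,175,205)&(sat<90)&(z>72)&(z<95)])
rect('rim',P[box(190,290,145,220)&(hsv[...,0]<20)&(sat>120)&(z>62)&(z<76)])
rect('mat',P[box(320,440,140,230)&(z>1.5)&(z<8)&(hsv[...,2]>140)])
rect('cup',P[box(335,375,140,175)&(z>40)])
k=box(185,290,130,165);ye=k&(hsv[...,0]>22)&(hsv[...,0]<35)&(sat>120)
rect('lidY',P[ye&(z>190)]);rect('lidYall',P[ye])
rect('latch',P[box(220,252,115,148)&(hsv[...,2]<70)&(z>150)])
rect('can',P[box(255,300,95,145)&(z>150)]);rect('carb',P[box(195,228,110,142)&(z>50)&(z<90)])
hs=cv2.cvtColor(S['im'],cv2.COLOR_RGB2HSV);Q=S['P']
def bs(u0,u1,v0,v1):
    k=np.zeros(im.shape[:2],bool);k[v0:v1,u0:u1]=1;return k
rect('s latch',Q[bs(285,335,235,270)&(hs[...,2]<70)&(Q[...,2]>150)])
m=Q[bs(265,375,225,305)&(hs[...,0]>20)&(hs[...,0]<35)&(hs[...,1]>120)&(Q[...,2]>80)]
cc=m.mean(0);w=np.linalg.svd(m-cc)[2];print('lid plane',cc,w[2],'z',m[:,2].min(),m[:,2].max());rect('s lid',m)
rect('s spanner',Q[bs(275,390,215,285)&(hs[...,1]<90)&(Q[...,2]>60)&(Q[...,2]<100)])
```

```text
spanner 701 c [546.8 148.5] size [221.4  33. ] ang 86.8 z [76.3 80.2 83.7]
rim 554 c [569.1 140. ] size [180.5 131. ] ang 83.5 z [64.5 69.9 74.3]
mat 5785 c [ 564.2 -219.4] size [264.6 184.6] ang 85.8 z [2.  4.5 7.3]
cup 138 c [528.9 -56.2] size [ 46.1 312.4] ang 46.4 z [  42.6   53.  1144.5]
lidY 289 c [561.1  78.2] size [307.8 129.9] ang 37.9 z [192.6 200.2 204.1]
lidYall 813 c [596.3  87.7] size [374.1 160.2] ang 38.2 z [ 91.5 170.5 202.6]
latch 509 c [537.   99.3] size [297.8  57.3] ang 14.3 z [203.3 211.2 220.3]
can 510 c [560.3  52. ] size [ 49.5 319.1] ang 87.3 z [161.5 189.7 193.6]
carb 320 c [707.  201.2] size [48.6 47. ] ang 2.2 z [62.9 66.3 70.2]
s latch 556 c [813.1 155.8] size [375.3  54.7] ang 8.6 z [203.7 212.7 220.5]
lid plane [639.36730663 141.79241012 149.055192  ] [ 0.96573955 -0.12821215 -0.22562973] z 80.02446062981949 783.9937557977861
s lid 1449 c [776.8 199.4] size [407.  156.7] ang 24.1 z [ 83.1 155.9 198.3]
s spanner 752 c [541.1 151.2] size [223.2  33.2] ang 82.3 z [75.8 79.9 82. ]
```

View pics/c1.png

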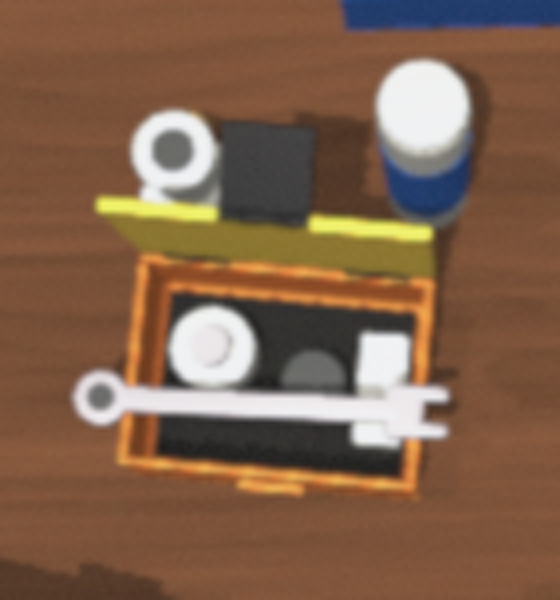

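Crop check: this is the small case, with an open lid and a flat spanner whose ring end is at (100,397) and open end at (430,410). I'll re-measure the lid, can and cup with invalid depth excluded.

Run:
```python
from h import *
for n,bx in(('top',dict(sp=(185,290,175,205),cup=(335,375,140,175),can=(255,300,95,145),lat=(220,252,115,148),lid=(185,290,130,165))),('scene',dict(sp=(275,390,215,285),cup=(175,205,225,260),can=(235,275,248,325),lat=(285,335,235,270),lid=(265,375,225,305)))):
    D=np.load(n+'0.npz');im,d,P=D['im'],D['d'],D['P'];h=cv2.cvtColor(im,cv2.COLOR_RGB2HSV);z=P[...,2]
    f=dict(sp=(h[...,1]<90)&(z>74)&(z<90),cup=(z>44)&(z<65),can=(z>180)&(z<200),lat=(h[...,2]<70)&(z>195)&(z<230),lid=(h[...,1]>120)&(h[...,0]<36)&(z>85)&(z<210))
    for k,(a,b,c,e) in bx.items():
        m=np.zeros(d.shape,bool);m[c:e,a:b]=1;q=P[m&f[k]&(d>0)]
        if len(q)<5: print(k,len(q));continue
        r=cv2.minAreaRect(q[:,:2].astype(np.float32));print(n,k,len(q),np.round(r[0],1),np.round(r[1],1),round(r[2],1),'z',np.round(np.percentile(q[:,2],[2,50,98]),1))
        if k in('lid','lat'):
            cc=np.median(q,0);w=np.linalg.svd(q-cc,full_matrices=False)[2];print('   plane',cc.round(1),w[2].round(3))
        if k=='sp':
            y=q[:,1];s=q[(y>105)&(y<190)];print('   shank fit x=a*(y-145)+b',np.polyfit(s[:,1]-145,s[:,0],1),'y ends',np.percentile(y,[.5,99.5]))
        if k=='lid':
            t=q[q[:,2]>195];print('   top edge x',np.percentile(t[:,0],[5,50,95]).round(1),'y',t[:,1].min(),t[:,1].max())
```

```text
top sp 692 [546.7 148.4] [221.5  31.9] 86.5 z [75.6 80.2 84.3]
   shank fit x=a*(y-145)+b [6.12108452e-02 5.46611423e+02] y ends [ 38.45166722 258.1547463 ]
top cup 117 [ 625.3 -147.9] [45.8 46.2] 43.4 z [44.4 53.1 58.1]
top can 404 [695.2  46.7] [46.3 48.9] 88.8 z [180.5 190.1 194. ]
top lat 507 [653.3 129. ] [47.6 50.1] 86.5 z [202.1 211.2 221.2]
   plane [652.9 129.9 211.2] [-0.36   0.044  0.932]
top lid 886 [630.9 132.3] [179.    8.9] 83.8 z [ 88.8 165.1 203.5]
   plane [629.6 130.2 165.1] [-0.994  0.111 -0.024]
   top edge x [619.8 628.8 640.4] y 44.548698138105934 220.79525237826243
scene sp 729 [547.9 150.7] [222.4  33.1] 86.4 z [75.8 79.9 82.5]
   shank fit x=a*(y-145)+b [1.01413847e-01 5.47087009e+02] y ends [ 41.80302462 260.43776284]
scene cup 201 [ 626.4 -144.5] [46.9 46.7] 72.9 z [44.3 52.5 55.9]
scene can 634 [696.1  49. ] [48.6 46.8] 61.3 z [180.8 190.1 192.1]
scene lat 555 [654.8 132.9] [47.6 47.1] 84.4 z [202.9 212.6 221.4]
   plane [656.8 133.4 212.6] [-0.365  0.042  0.93 ]
scene lid 2720 [641.1 134.1] [179.6  25.5] 82.4 z [ 87.  139.6 199.1]
   plane [640.5 154.6 139.6] [ 0.992 -0.11   0.054]
   top edge x [625.2 638.3 644.3] y 45.95455224420533 224.32051405812538
```

>>> carry_out([
  [32,30,-27,0,-0.06],
  [32,60,-55,0,-0.12],
  [32,90,-83,0,-0.19],
  [32,120,-111,0,-0.26],
  [32,150,-139,0,-0.33],
  [32,180,-167,0,-0.4],
  [32,210,-195,0,-0.47],
  [32,240,-223,0,-0.54],
  [32,270,-251,0,-0.61],
  [32,300,-279,0,-0.68],
  [32,330,-307,0,-0.75],
  [32,360,-335,0,-0.82],
  [32,390,-362,0,-0.89],
  [32,420,-389,0,-0.96],
  [32,450,-416,0,-1.03],
  [32,480,-443,0,-1.1],
  [32,510,-471,0,-1.17],
  [32,540,-499,0,-1.237],
  [32,567,-524,0,-1.237],
  [32,567,-524,0,-1.237],
])

```text
clock: 1.77
ee_pos: [549.6, 153.4, 229.4]
tcp_rot: [-3.14, -0.0, 1.464]
contact_force: [1.0, 0.4, 0.2]
finger_gap: 32.2
finger_force: 0.0
```

>>> carry_out([
  [32,0,0,20,0],
  [32,0,0,45,0],
  [32,0,0,70,0],
  [32,0,0,95,0],
  [32,0,0,115,0],
  [32,0,0,125,0],
  [32,0,0,130,0],
  [32,0,0,130,0],
  [32,0,0,130,0],
])

```text
clock: 2.52
ee_pos: [548.2, 148.8, 102.2]
tcp_rot: [3.141, -0.0, 1.46]
contact_force: [0.6, -0.9, 0.1]
finger_gap: 32.2
finger_force: 0.0
```

Run:
```python
from h import *
im,d=grab('scene');cv2.imwrite('pics/s1.png',cv2.resize(im[150:320,220:420,::-1],None,fx=3.5,fy=3.5,interpolation=cv2.INTER_CUBIC))
print(bot.sense()['ee_pos'])
```

```text
[548.37952987 148.87112839 102.50330454]
```

View pics/s1.png

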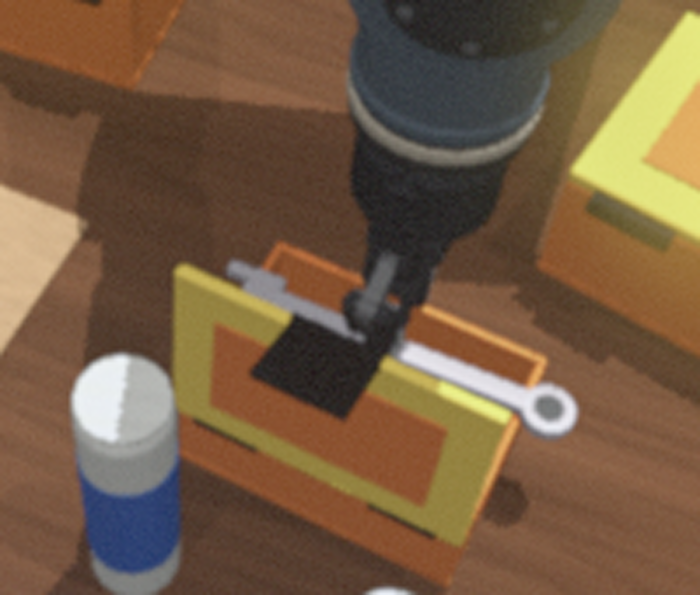

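The gripper is centred over the shank, with the fingers at about (380,310) in the crop. I'll descend and grip.

>>> carry_out([
  [32,0,0,10,0],
  [32,0,0,20,0],
  [32,0,0,28,0],
  [32,0,0,32,0],
  [32,0,0,32,0],
  [8,0,0,32,0],
  [8,0,0,32,0],
  [8,0,0,32,0],
  [8,0,0,32,0],
  [8,0,0,32,0],
  [8,0,0,32,0],
  [8,0,0,32,0],
  [8,0,0,32,0],
])

```text
clock: 3.65
ee_pos: [547.9, 148.8, 69.6]
tcp_rot: [3.141, -0.0, 1.46]
contact_force: [0.1, 0.7, 3.9]
finger_gap: 12.3
finger_force: 61.1
```

>>> carry_out([
  [8,0,0,-10,0],
  [8,0,0,-25,0],
  [8,0,0,-45,0],
  [8,0,0,-62,0],
  [8,-8,0,-70,0],
  [8,-30,1,-70,0],
  [8,-60,2,-70,0],
  [8,-95,3,-70,0],
  [8,-130,4,-70,0],
  [8,-165,5,-70,0],
  [8,-200,7,-70,0],
  [8,-235,9,-70,0],
  [8,-270,10,-70,0],
  [8,-305,11,-70,0],
  [8,-335,12,-70,0],
  [8,-355,13,-70,0],
  [8,-368,13,-70,0],
  [8,-368,13,-70,0],
  [8,-368,13,-70,0],
])

```text
clock: 5.23
ee_pos: [519.4, -218.6, 139.1]
tcp_rot: [-3.141, -0.0, 1.459]
contact_force: [-0.2, 0.3, -2.4]
finger_gap: 12.0
finger_force: 60.5
```

Run:
```python
from h import *
im,d=grab('scene');P=cloud('scene',d);cv2.imwrite('pics/s2.png',cv2.resize(im[120:300,80:320,::-1],None,fx=3.3,fy=3.3,interpolation=cv2.INTER_CUBIC))
print(bot.sense()['ee_pos'])
```

```text
[ 519.63055668 -217.92555708  139.19064107]
```

View pics/s2.png

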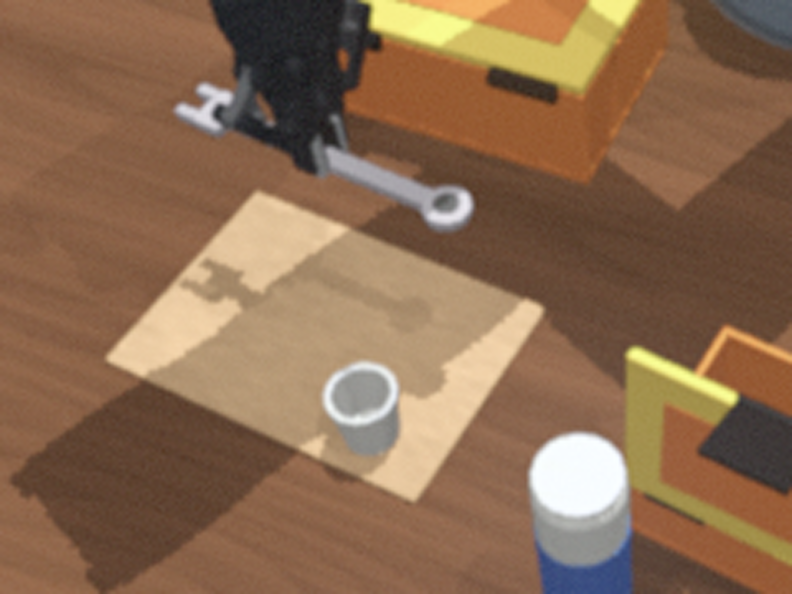

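The spanner is held level, and the mat below it and the cup at (360,405) are clear. I'll lower it.

>>> carry_out([
  [8,0,0,15,0],
  [8,0,0,40,0],
  [8,0,0,70,0],
  [8,0,0,95,0],
  [8,0,0,112,0],
  [8,0,0,122,0],
  [8,0,0,129,0],
  [8,0,0,133,0],
  [8,0,0,134,0],
  [8,0,0,134,0],
  [8,0,0,134,0],
])

```text
clock: 6.2
ee_pos: [520.4, -218.7, 6.2]
tcp_rot: [3.14, 0.0, 1.46]
contact_force: [0.9, 0.5, -1.8]
finger_gap: 12.1
finger_force: 60.5
```

>>> carry_out([
  [8,0,0,1,0],
  [8,0,0,1,0],
  [14,0,0,1,0],
  [18,0,0,1,0],
  [24,0,0,1,0],
  [32,0,0,1,0],
  [32,0,0,1,0],
  [32,0,0,-10,0],
  [32,0,0,-30,0],
  [32,0,0,-60,0],
  [32,0,0,-95,0],
  [32,0,0,-130,0],
  [0,0,0,-165,0],
  [0,0,0,-195,0],
  [0,0,0,-220,0],
  [0,0,0,-235,0],
  [0,0,0,-240,0],
  [0,0,0,-240,0],
])

```text
clock: 7.7
ee_pos: [520.3, -218.6, 246.8]
tcp_rot: [3.139, 0.001, 1.46]
contact_force: [-0.0, -0.6, -0.2]
finger_gap: 0.1
finger_force: 0.0
```

Run:
```python
from h import *
im,d=grab('scene');P=cloud('scene',d);h=cv2.cvtColor(im,cv2.COLOR_RGB2HSV)
m=np.zeros(d.shape,bool);m[170:265,110:250]=1
q=P[m&(h[...,1]<70)&(h[...,2]>90)&(d>0)&(P[...,2]>8)&(P[...,2]<40)&(P[...,0]<590)]
print(len(q),cv2.minAreaRect(q[:,:2].astype(np.float32)),np.percentile(q[:,2],[2,50,98]));print(bot.sense()['ee_pos'])
```

```text
607 ((520.41015625, -215.78854370117188), (222.76571655273438, 33.145538330078125), 84.84234619140625) [ 8.60670301 13.88938032 16.88414924]
[ 519.84839965 -218.46468767  245.35956153]
```

The spanner lies flat on the mat. Next I move behind the lid's upper edge on the carburettor side, beside the latch.

>>> carry_out([
  [0,12,3,0,0],
  [0,35,10,0,0],
  [0,65,18,0,0],
  [0,97,27,0,0],
  [0,130,36,0,0],
  [0,163,45,0,0],
  [0,196,54,0,0],
  [0,229,63,0,0],
  [0,262,72,0,0],
  [0,295,81,0,0],
  [0,328,90,0,0],
  [0,360,99,0,0],
  [0,387,107,0,0],
  [0,405,112,0,0],
  [0,415,114,0,0],
  [0,417,114,0,0],
  [0,417,114,0,0],
  [0,417,114,0,0],
])

```text
clock: 9.25
ee_pos: [678.9, 183.0, 244.7]
tcp_rot: [-3.141, 0.001, 1.46]
contact_force: [-0.3, 0.4, 0.2]
finger_gap: 0.1
finger_force: 0.0
```

>>> carry_out([
  [0,0,0,10,0],
  [0,0,0,25,0],
  [0,0,0,42,0],
  [0,0,0,57,0],
  [0,0,0,66,0],
  [0,0,0,70,0],
  [0,0,0,70,0],
  [0,0,0,70,0],
])

```text
clock: 9.92
ee_pos: [679.5, 183.1, 176.1]
tcp_rot: [3.141, -0.0, 1.459]
contact_force: [-0.7, -0.4, 1.6]
finger_gap: 0.3
finger_force: 0.0
```

Run:
```python
from h import *
im,d=grab('scene');cv2.imwrite('pics/s3.png',cv2.resize(im[170:350,220:420,::-1],None,fx=3.3,fy=3.3,interpolation=cv2.INTER_CUBIC))
print(bot.sense()['ee_pos'])
```

```text
[679.65399032 183.21107645 176.34481819]
```

View pics/s3.png

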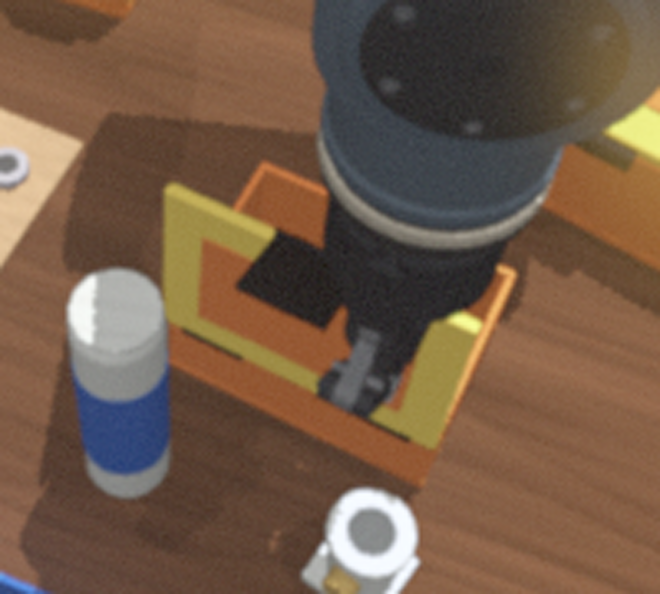

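The finger is behind the lid at crop (360,390), clear of the latch, can and carburettor. I'll shift 13 mm further from the latch and swing the lid slowly along its arc.

>>> carry_out([
  [0,5,-4,0,0],
  [0,13,-10,0,0],
  [0,13,-14,0,0],
  [0,13,-17,0,0],
  [0,13,-22,0,0],
  [0,13,-27,0,0],
  [0,13,-32,0,0],
  [0,13,-36,1,0],
  [0,13,-41,2,0],
  [0,13,-45,3,0],
  [0,13,-50,4,0],
  [0,13,-54,5,0],
  [0,13,-58,6,0],
  [0,13,-63,8,0],
  [0,13,-67,9,0],
  [0,13,-71,11,0],
  [0,13,-71,11,0],
  [0,13,-71,11,0],
])

```text
clock: 11.47
ee_pos: [609.8, 204.2, 164.1]
tcp_rot: [-3.141, 0.0, 1.46]
contact_force: [0.7, -1.2, -0.2]
finger_gap: 0.5
finger_force: 0.0
```

```bash
cat >> h.py <<'E'
def lid(d=None):
    im,d=grab_frame('scene');P=cloud('scene',d);h=cv2.cvtColor(im,cv2.COLOR_RGB2HSV)
    m=(d>0)&(h[...,1]>120)&(h[...,0]>20)&(h[...,0]<35)&(P[...,2]>74)&(P[...,2]<215)
    q=P-[569,140,0];cx=q[...,0]*.9939-q[...,1]*.1106;cy=q[...,0]*.1106+q[...,1]*.9939
    m&=(abs(cx)<85)&(abs(cy)<95);a,b=cx[m],P[...,2][m]
    Q=np.c_[a,b];w=np.linalg.svd(Q-np.median(Q,0),full_matrices=False)[2][0];w*=-np.sign(w[0])
    print('lid deg',np.degrees(np.arctan2(w[1],-w[0])),len(a),'cx',np.percentile(a,[1,99]).round(1),'z',np.percentile(b,[1,99]).round(1))
    k=(d>0)&(h[...,2]<60)&(abs(cx)<140)&(abs(cy)<24)&(P[...,2]>8)&(P[...,2]<240)
    if k.any(): print('dark mid: cx',np.percentile(cx[k],[2,50,98]).round(1),'z',np.percentile(P[...,2][k],[2,50,98]).round(1),k.sum())
    return im,d
E
python3 -c "
from h import *
lid();print(bot.sense()['ee_pos'],bot.sense()['contact_force'])"
```

```text
lid deg 62.053752057062674 2578 cx [ 6.3 70.8] z [ 75.3 189.4]
dark mid: cx [ 5.9 27.5 42.2] z [190.3 212.  225.5] 177
[610.02845298 204.12061881 164.16738021] [ 0.02364071 -0.0305903  -0.45380682]
```

>>> carry_out([
  [0,0,-4,2,0],
  [0,0,-8,4,0],
  [0,0,-12,6,0],
  [0,0,-16,9,0],
  [0,0,-20,12,0],
  [0,0,-23,15,0],
  [0,0,-27,18,0],
  [0,0,-30,21,0],
  [0,0,-33,25,0],
  [0,0,-36,28,0],
  [0,0,-39,32,0],
  [0,0,-41,36,0],
  [0,0,-44,40,0],
  [0,0,-46,44,0],
  [0,0,-48,48,0],
  [0,0,-50,52,0],
  [0,0,-52,56,0],
  [0,0,-54,60,0],
  [0,0,-56,65,0],
  [0,0,-57,69,0],
])

```text
clock: 13.18
ee_pos: [553.2, 210.5, 94.7]
tcp_rot: [-3.141, 0.0, 1.46]
contact_force: [0.3, 0.4, 0.4]
finger_gap: -0.3
finger_force: 0.3
```

>>> carry_out([
  [0,0,0,3,0],
  [0,0,-1,6,0],
  [0,0,-1,9,0],
  [0,0,-2,11,0],
  [0,0,-2,13,0],
  [0,0,-2,15,0],
  [0,0,-2,17,0],
  [0,0,-2,18,0],
  [0,0,-2,19,0],
  [0,0,-2,20,0],
  [0,0,-2,20,0],
])

```text
clock: 14.1
ee_pos: [551.9, 210.8, 78.1]
tcp_rot: [3.14, -0.001, 1.46]
contact_force: [-16.0, -5.7, 43.1]
finger_gap: 0.2
finger_force: 21.2
```

```bash
python3 -c "
from h import *
lid();print(bot.sense()['ee_pos'],bot.sense()['contact_force'])"
```

```text
lid deg 0.7275747639156889 2283 cx [-63.3  65. ] z [75.2 92. ]
dark mid: cx [-80.4 -69.4 -62.9] z [ 82.5  98.7 123.7] 293
[551.87900246 210.75824109  78.08383815] [-16.12271354  -6.63404254  43.20245454]
```

Lid shut, but the finger is pressing too hard, so I'll back straight off.

>>> carry_out([
  [0,0,0,-4,0],
  [0,0,0,-12,0],
  [0,0,0,-30,0],
  [0,0,0,-50,0],
  [0,0,0,-68,0],
  [0,0,0,-80,0],
  [0,0,0,-80,0],
  [0,0,0,-80,0],
])

```text
clock: 14.82
ee_pos: [552.0, 210.8, 155.6]
tcp_rot: [3.141, -0.001, 1.46]
contact_force: [0.0, 0.2, -0.1]
finger_gap: 0.0
finger_force: 0.0
```

Run:
```python
from h import *
im,d=lid();print(bot.sense()['ee_pos'],bot.sense()['contact_force'])
im2,d=grab('top')
a=cv2.resize(im[170:350,220:420,::-1],None,fx=2,fy=2);b=cv2.resize(im2[80:240,170:310,::-1],None,fx=2.25,fy=2.25)
cv2.imwrite('pics/s4.png',np.hstack([a,b[:360]]))
```

```text
lid deg 0.19700056195254215 2145 cx [-63.7  65. ] z [75.1 81.8]
dark mid: cx [-80.1 -69.3 -62.8] z [ 83.7  99.1 123.8] 296
[551.48774654 210.60180605 154.74301973] [ 0.27723389 -0.62624106 -0.56284336]
```

View pics/s4.png

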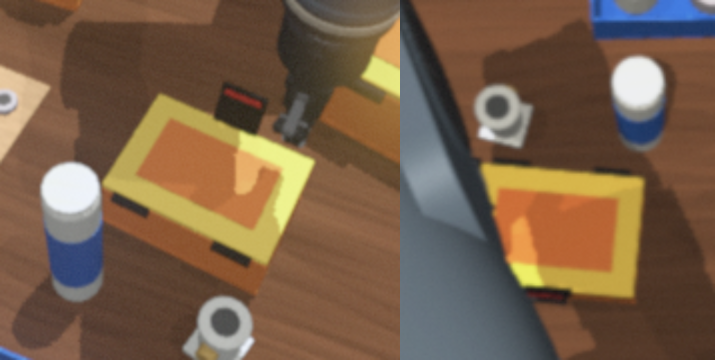

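The lid is flat, and the latch stands up leaning forward at scene crop (240,105). I'll move in behind it and push it over the front.

>>> carry_out([
  [0,-10,0,0,0],
  [0,-30,0,0,0],
  [0,-52,0,0,0],
  [0,-65,0,0,0],
  [0,-68,0,10,0],
  [0,-68,0,30,0],
  [0,-68,-5,45,0],
  [0,-68,-15,50,0],
  [0,-68,-24,50,0],
  [0,-68,-32,49,0],
  [0,-68,-40,49,0],
  [0,-68,-45,52,0],
  [0,-68,-50,55,0],
  [0,-68,-54,59,0],
  [0,-68,-57,63,0],
  [0,-68,-59,67,0],
  [0,-68,-61,71,0],
  [0,-68,-62,75,0],
  [0,-68,-62,76,0],
  [0,-68,-62,76,0],
])

```text
clock: 16.58
ee_pos: [482.2, 149.9, 78.8]
tcp_rot: [-3.141, 0.0, 1.46]
contact_force: [-0.3, 0.4, 0.9]
finger_gap: 0.1
finger_force: 0.0
```

```bash
python3 -c "
from h import *
lid();print(bot.sense()['ee_pos'],bot.sense()['contact_force'])"
```

```text
lid deg 0.07147104116571645 1790 cx [-65.3  64.9] z [75.  81.4]
dark mid: cx [-92.4 -55.5 -29. ] z [ 77.2 190.9 238.1] 707
[482.41337779 149.83449543  79.11738941] [ 0.80293488  0.5619478  -0.01995356]
```

>>> carry_out([
  [0,0,0,-4,0],
  [0,0,-8,-4,0],
  [0,0,-16,-3,0],
  [0,0,-20,0,0],
  [0,0,-20,4,0],
  [0,0,-20,8,0],
  [0,0,-20,12,0],
  [0,0,-20,16,0],
  [0,0,-20,20,0],
  [0,0,-20,24,0],
  [0,0,-20,28,0],
  [0,0,-20,32,0],
  [0,0,-20,36,0],
  [0,0,-20,40,0],
  [0,0,-20,41,0],
  [0,0,-17,42,0],
  [0,0,-13,42,0],
  [0,0,-9,42,0],
  [0,0,-6,42,0],
  [0,0,-6,42,0],
])

```text
clock: 18.3
ee_pos: [477.3, 150.6, 37.4]
tcp_rot: [3.141, -0.0, 1.46]
contact_force: [0.3, -0.1, 0.2]
finger_gap: 0.1
finger_force: 0.0
```

Now the final press against the front, in small steps.

>>> carry_out([
  [0,0,2,0,0],
  [0,0,4,0,0],
  [0,0,5,0,0],
  [0,0,6,0,0],
  [0,0,6,0,0],
  [0,0,6,0,0],
])

```text
clock: 18.8
ee_pos: [482.6, 149.9, 37.4]
tcp_rot: [3.141, -0.0, 1.46]
contact_force: [-0.7, 0.2, 0.2]
finger_gap: -0.3
finger_force: 0.2
```

>>> carry_out([
  [0,0,1,0,0],
  [0,0,1,0,0],
  [0,0,1,0,0],
])

```text
clock: 19.05
ee_pos: [483.4, 149.8, 37.3]
tcp_rot: [3.142, -0.0, 1.46]
contact_force: [-0.3, 0.0, -0.5]
finger_gap: -0.0
finger_force: 0.4
```

>>> carry_out([
  [0,0,1,0,0],
  [0,0,2,0,0],
  [0,0,2,0,0],
  [0,0,2,0,0],
])

```text
clock: 19.38
ee_pos: [483.8, 149.8, 37.0]
tcp_rot: [-3.139, -0.0, 1.46]
contact_force: [-11.9, 2.7, 5.7]
finger_gap: -0.1
finger_force: 6.5
```

>>> carry_out([
  [0,0,1,0,0],
  [0,0,1,0,0],
  [0,0,1,0,0],
])

```text
clock: 19.63
ee_pos: [483.9, 149.7, 37.0]
tcp_rot: [-3.137, -0.0, 1.461]
contact_force: [-18.7, 3.4, 11.3]
finger_gap: -0.2
finger_force: 10.1
```

It has reached a firm stop. I'll back away and check.

>>> carry_out([
  [0,0,-4,0,0],
  [0,0,-12,0,0],
  [0,0,-24,0,0],
  [0,0,-34,-5,0],
  [0,0,-40,-25,0],
  [0,0,-45,-55,0],
  [0,-20,-50,-90,0],
  [0,-50,-60,-125,0],
  [0,-85,-70,-160,0],
  [0,-120,-80,-185,0],
  [0,-155,-90,-195,0],
  [0,-190,-90,-200,0],
  [0,-225,-90,-200,0],
  [0,-260,-90,-200,0],
  [0,-290,-90,-200,0],
  [0,-310,-90,-200,0],
  [0,-310,-90,-200,0],
  [0,-310,-90,-200,0],
  [0,-310,-90,-200,0],
])

```text
clock: 21.22
ee_pos: [362.5, -148.1, 237.5]
tcp_rot: [3.141, -0.0, 1.46]
contact_force: [0.6, 0.7, 0.2]
finger_gap: -0.2
finger_force: 0.0
```

Run:
```python
from h import *
im,d=lid();print(bot.sense()['ee_pos'])
im2,d2=grab('top')
P=cloud('top',d2);q=P-[569,140,0];cx=q[...,0]*.9939-q[...,1]*.1106;cy=q[...,0]*.1106+q[...,1]*.9939
m=(d2>0)&(abs(cy)<24)&(cx<-62)&(cx>-130)&(P[...,2]>12);print('in front of case: cx',np.percentile(cx[m],[0,2,50]).round(1),'z',P[...,2][m].min(),m.sum())
def loc(n,lo,hi,x,y):
    m=(d2>0)&(P[...,2]>lo)&(P[...,2]<hi)&(abs(P[...,0]-x)<45)&(abs(P[...,1]-y)<45);print(n,cv2.minAreaRect(P[m][:,:2].astype(np.float32))[:2])
loc('can',180,200,695,47);loc('cup',44,65,625,-148);loc('carb',55,80,707,201)
cv2.imwrite('pics/s5.png',np.hstack([cv2.resize(im[120:360,80:400,::-1],None,fx=1.25,fy=1.25),cv2.resize(im2[80:240,160:300,::-1],None,fx=2.8,fy=2.8)[:300,:390]]))
```

```text
lid deg 0.5669979796610284 368 cx [-66.6  66. ] z [74.7 82.1]
[ 362.57880434 -147.89593277  237.51113606]
in front of case: cx [-72.9 -72.7 -69. ] z 23.92209763692017 120
can ((694.6372680664062, 45.55876922607422), (48.282493591308594, 47.57160186767578))
cup ((625.4292602539062, -147.28073120117188), (46.11161804199219, 45.62865447998047))
carb ((706.83056640625, 201.89154052734375), (49.127132415771484, 47.30454635620117))
```

View pics/s5.png

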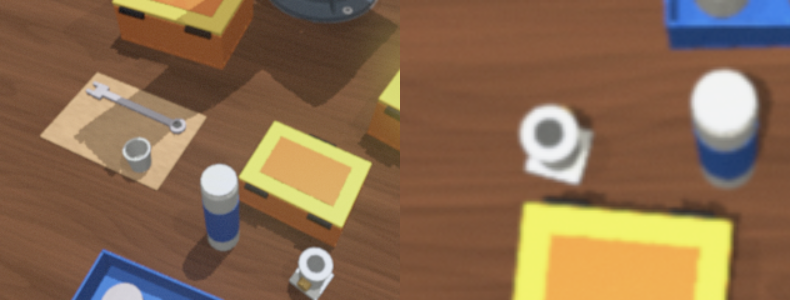

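The picture shows the case shut at (305,180), the spanner flat on the mat at (135,108), and the can, carburettor and cup unmoved. The flap reaches no further out than 73 mm, with its tip at z 24, so it is flat. I'll check the lid once more before handing in.

Run:
```python
from h import *
r=[]
for n in('top','scene'):
    _,d=grab(n);P=cloud(n,d);q=P-[569,140,0];cx=q[...,0]*.9939-q[...,1]*.1106;cy=q[...,0]*.1106+q[...,1]*.9939
    m=(d>0)&(abs(cx)<60)&(abs(cy)<80)&(P[...,2]>60)&(P[...,2]<110);p=np.polyfit(cx[m],P[...,2][m],1);r.append(-np.degrees(p[0]));print(n,m.sum(),'deg',r[-1],'z',p[1])
if max(r)<1: print(job.close_job())
```

```text
top 3253 deg 0.009363000510604584 z 79.5953207194896
scene 3976 deg 0.06639287656418046 z 79.3847640668044
the job is handed in; nothing more can be done
None
```

The job is handed in at about 21 s of the 64 s allowed: spanner flat on the mat, lid fully shut, latch flap flat against the front, and the can, carburettor and cup unmoved; the fingertip pressed the lid with about 46 N as it shut, and I counted that as finger contact rather than against the 40 N limit on the arm and gripper body.

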